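# Push the dice tray home and shut the glass door

## Task

Push the square wooden tray of bone dice along the cabinet top into the open bay of the low display case, until its far side sits flat against the back wall of the bay, then slide the glass door fully shut in front of it by pushing on the end of its wooden grip block. Work gently and only push with the fingertips: the tray is never lifted or tipped, and the cup, the bell and the two checkers stay where they are. Finish with the hand clear of everything.

Things in the scene. Friction and masses are not known exactly. Their poses are not given: they have to be found in the camera images.
- case: Low open-topped wooden display case, fixed, turned a little. Sizes in mm: 330 wide (y), 125 deep (x), 62 high. Origin: on the surface at mid-width; x runs from its front to its back wall (inner face at x = +65), y to its left seen from the robot. End walls 8 thick at y = +-161, partition 8 thick at y = 0. Left bay (y > 0): fixed glass pane and fixed dice. Right bay: empty, for the tray.
- bay_back (a point): Foot of the back wall's inner face, in the middle of the right bay (case x = +65 mm, y = -80.5, z = 0). The bay is 153 wide, with no floor or sill of its own: the cabinet top runs straight in. Home, the tray is square to the case, its origin 47.5 in front of this wall, sideways anywhere the tray fits. The door runs across the bay's front at case x = -51 to -43.
- tray: Square light-wood tray, 95 x 95 mm, walls 24 high, with five 18 mm bone dice fixed in it (tops at 32). Loose, 0.25 to 0.5 kg, slides on the cabinet top. Origin: centre of its underside; x, y along its sides, z up. Starts in front of the case, askew by up to 0.25 rad, up to 95 to the right (-y) of the bay's middle. Home, its near side is 13 behind the door.
- door (a joint): Glass sliding door in a wooden frame, 160 mm wide, 59 high, 8 thick. 0 = fully shut over the right bay (end stop), 0.15 m = fully open in front of the left pane; it slides along the case's y, shutting towards -y. Starts at 0.135 to 0.15. Stays where it is left; about 2 N moves it.
- grip_end (a point): Centre of the left (+y) end face of the walnut grip block on the door's front; moves with the door. The block is 84 mm long (from this face to -y), 32 deep out from the door (16 either side of this point in case x) and 30 high (15 above and below this point, which is 31 above the surface). Push this face towards the case's -y to shut the door.
- cup: Inlaid khatam dice cup, 68 mm across at the rim, 90 high, upright and empty. Origin: centre of its underside. Leave alone.
- bell: Brass hand bell, 64 mm across, 81 high, standing on its mouth. Origin: centre of its underside. Leave alone.
- checker1: Ebony checker, 40 mm across, 11 thick, lying flat. Origin: centre of its underside. Leave alone.
- checker2: The other ebony checker, the same. Leave alone.
Not all that is in view belongs to the job. Several things look just like the tray: the one meant starts farthest to the robot's right.

How it is judged:
By the outcome, as a careful person would: the job done as asked, in the order asked, and still so for the second after the job is handed in, with the robot touching nothing.
It also fails if it takes over 70 s, if anything falls off the work surface, if the arm or the gripper's body presses on something with over 40 N, if the wrist force passes 120 N, or if a joint passes its speed limit or range.

## Robot

A 6-joint arm with a two-finger parallel gripper is mounted at the origin on the work surface. World frame = base frame: x ahead of the robot, y to its left, z up, the work surface at z = 0. Lengths are in mm, angles in rad, forces in N, time in s.
With the tool pointing down it reaches from about 275 to 725 mm from the base axis. Payload 5.6 kg.
Tool frame: the origin (TCP) lies at the very end of the fingers, on their centre line; the grasp point (between the pads) lies 19 mm behind it; z points along the fingers, y is the direction in which the jaws open and shut (so a half turn about z gives the same grasp; the last joint's range is limited). The gripper opens to 85 mm and grips with 20 to 120 N. Pads are 22 mm wide; open, the fingers measure 114 mm over their backs; the gripper's body (76 mm by 85 mm) begins 54 mm behind the grasp point. The pads swing forward as they close: fully open they stand 13 mm farther back than shut.
Start: joints at [-1.065, 0.255, 0.108, 0, -1.424, -0.285], TCP at [120.476, -536.636, 231.283] pointing down, gripper open.
Joint ranges: [-2.95, 2.95], [-1.21, 1.97], [-1.09, 1.5], [-2.87, 1.71], [-2.94, -0.07], [-3.05, 3.05]. Speed limits (rad/s): [2.57, 2.57, 3.14, 3.14, 3.14, 3.14].

## Interface

Orientations are given as a unit quaternion [w, x, y, z].
In Python, from cell import arm gives the robot as it stands. The module is installed in compiled form; this text tells all that it offers.
- The arm moves only by the tool send_rows, never from a script. Its argument "series" is a list of rows, each an object with "rotation": the turn, a rotation vector about the tool's x, y, z in units of 8 degrees (1.0 is 8 degrees), a list of three; "delta_pos": the shift along the tool's x, y, z in units of 40 mm (1.0 is 40 mm), a list of three; "fingers": the closure, from -1 (fully open) to 1 (shut), so that 0 is half open. A call has 1 to 10 rows; each row shifts and turns the commanded pose from where the row before left it, along the tool's axes as they then stand; what a row does not reach is not made up. A row lasts 1/10 s, in which the tool goes at most 50 mm and 8.59 degrees, less where a joint would pass 70% of its speed; a pose out of reach is approached as far as the arm can. A call is refused whole if a number of a shift passes 1 or a number of a turn 1, either way. A call with a gripper value outside its range is refused whole. The fingers move at their own pace and stop on an object; "grip_force" is the grip in N (left out, the last holds). Time passes only in rows, so rows that do not move let the fingers close. It gives the time, the measured TCP pose, the force and the opening at its end, in the units of the state.
- arm.sense(): the state, without advancing time (a new reading comes with each control period).
- arm.read_camera(name): name is "scene" or "top"; returns (picture, depth): 480x640x3 uint8, blue, green, red; 480x640 float32, mm along the optical axis (not along the pixel's ray), 0 where there is no reading.
- arm.camera_info(name): a dict with "camera_matrix" (3x3 intrinsics, pixels), "R" (3x3) and "t" (3): a world point X has camera coordinates R X + t. Camera axes: x right, y down, z forward; pixel columns grow to the right and rows downward; lengths in mm; the calibration is good to about 2 mm. A picture is of the moment at which its call begins. camera_info takes no time and is no camera call.
- arm.close_job(): hands the job in, once; it reports no verdict.
Trained networks look in the newest picture that a camera, given by its name, has taken for a name from the list of things; names that differ only in an ending like _2 or _b are one class to them, and where a whole thing is asked for, a point or a joint stands for the part that bears it (a point fixed in the world has none). Each returns a list of dicts, best first, with "p" (0 to 1); they miss things now and then, are a little off and sometimes report something else, mostly with a low value. They report only what shows in the picture. A call takes as long as a camera call. They do not tell look-alikes from the thing itself.
- arm.spot_in(camera, thing): "xy" ([column, row] in pixels, amid what is visible of it).
The state is a dict: "t": time; "qpos": joint angles; "joint_vel": joint speeds; "joint_efforts": joint torques, N m; "tool_pos": TCP position; "eef_rot": TCP orientation; "force": force on the tool from outside, world axes, zero at the start; "wrist_torque": the same for the moment, N m; "finger_gap": finger opening in mm.
Only numpy, scipy, OpenCV 4.12 (cv2) and the standard library are available. Lean on these libraries where they do the work, as an engineer would, in place of code of your own. Each camera call takes 0.05 s, during which the arm holds its last target.

## Working session

There is one attempt and no reset: what is moved stays moved. The work goes in short steps, Python scripts to look and compute and a tool call to move; the robot and the scene stay as the last step left them, time stands still between calls to the robot, and variables do not carry over. Pictures are saved under pics/ and viewed, and the job is handed in when it is done.

Besides the shell and the picture viewer there is one more tool, called after "Call:" as name(argument=value, ...), one argument or row to a line, values as JSON. send_rows: Moves the arm, as the interface text tells. Its arguments: {"type":"object","properties":{"series":{"type":"array","items":{"type":"object","properties":{"rotation":{"type":"array","items":{"type":"number"}},"delta_pos":{"type":"array","items":{"type":"number"}},"fingers":{"type":"number"}}}},"grip_force":{"type":"number"}},"required":["series"]}

```bash
mkdir -p pics; cat > h.py <<'E'
import numpy as np, cv2
from cell import arm
def shot(name,fn):
    im,d=arm.read_camera(name); cv2.imwrite('pics/'+fn,im); np.save('pics/'+fn[:-4]+'_d.npy',d); return im,d
def pt(name,uv,d):
    i=arm.camera_info(name);K=np.array(i['camera_matrix']);R=np.array(i['R']);t=np.array(i['t'])
    u,v=uv; c=np.linalg.inv(K)@[u,v,1]*d
    return R.T@(c-t)
def cloud(name,d):
    i=arm.camera_info(name);K=np.array(i['camera_matrix']);R=np.array(i['R']);t=np.array(i['t'])
    v,u=np.mgrid[:480,:640]; c=np.stack([u,v,np.ones_like(u)],-1)@np.linalg.inv(K).T*d[...,None]
    return (c-t)@R
def atz(name,uv,z):
    i=arm.camera_info(name);K=np.array(i['camera_matrix']);R=np.array(i['R']);t=np.array(i['t'])
    r=R.T@(np.linalg.inv(K)@[uv[0],uv[1],1]); c=-R.T@t
    return c+r*(z-c[2])/r[2]
E
python3 - <<'E'
from h import *
for n in('scene','top'):
    im,d=shot(n,n+'1.png')
    P=cloud(n,d)
    for th in('tray','case','door','grip_end','cup','bell','checker1'):
        for r in arm.spot_in(n,th)[:5]:
            u,v=map(int,r['xy']); print(n,th,round(r['p'],2),u,v,P[v,u].round())
s=arm.sense();print(s['t'],s['tool_pos'],s['eef_rot'],s['force'],s['finger_gap'])
E
```

```text
scene tray 0.92 242 208 [467. -96.  22.]
scene tray 0.71 476 311 [602. 316.  24.]
scene tray 0.56 462 215 [402. 287.  26.]
scene door 0.62 322 257 [567.  76.  45.]
scene grip_end 0.62 322 262 [589.  81.  59.]
scene cup 0.62 117 271 [ 694. -193.   87.]
scene checker1 0.64 334 202 [403.  59.  11.]
scene checker1 0.54 380 201 [381. 141.  10.]
top tray 0.93 181 220 [595. 313.  31.]
top tray 0.87 417 299 [453. -96.  34.]
top tray 0.73 193 337 [393. 284.  32.]
top case 0.97 322 183 [662.  64.  21.]
top grip_end 0.64 317 225 [580.  73.  48.]
top cup 0.69 487 165 [ 693. -236.   19.]
top bell 0.67 280 294 [462. 134.  75.]
top checker1 0.94 278 344 [379. 143.   8.]
top checker1 0.76 326 336 [392.  60.  11.]
0.8 [ 120.47409857 -536.65622785  231.30041728] [-3.00591834e-06 -1.10175368e-01  9.93912163e-01 -2.58127785e-05] [ 0.31556102 -0.51484031 -0.01844434] 85.79361555192699
```

View pics/top1.png

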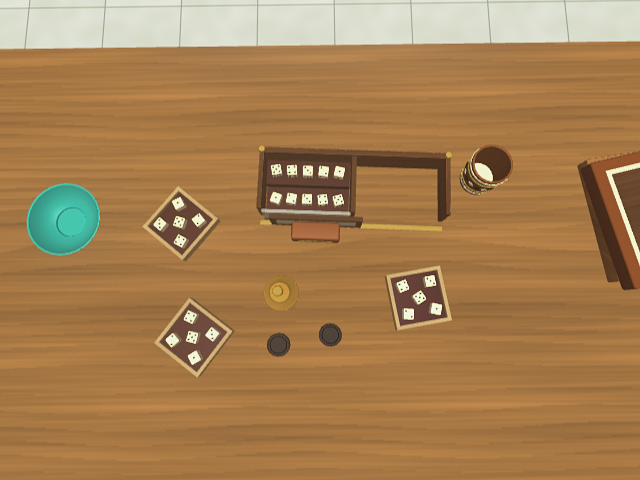

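View pics/scene1.png

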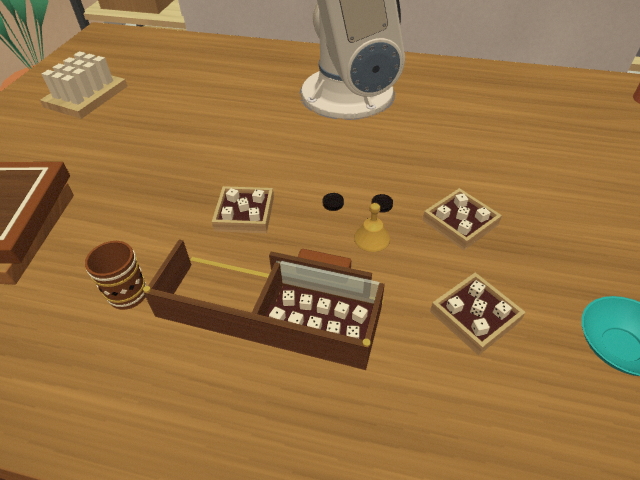

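Tray candidates in the top picture are (181,220), (417,299) and (193,337). (417,299) is at y≈-96, farthest to the robot's right, and stands in front of the empty bay, so it is the tray meant. I'll confirm it in an enlarged crop and measure poses.

```bash
python3 - <<'E'
from h import *
im=cv2.imread('pics/top1.png'); cv2.imwrite('pics/crop1.png',cv2.resize(im[130:350,240:520],None,fx=2.8,fy=2.7,interpolation=2))
for n in('top','scene'):
    d=np.load(f'pics/{n}1_d.npy');P=cloud(n,d);ok=d>0
    # tray
    m=ok&(abs(P[...,0]-455)<80)&(abs(P[...,1]+97)<80)&(P[...,2]>12)&(P[...,2]<45)
    q=P[m]; print(n,'tray',m.sum(),cv2.minAreaRect(q[:,:2].astype(np.float32)))
    m=ok&(P[...,0]>540)&(P[...,0]<780)&(P[...,1]>-160)&(P[...,1]<235)&(P[...,2]>56)&(P[...,2]<68)
    q=P[m];print(n,'case top',m.sum(),cv2.minAreaRect(q[:,:2].astype(np.float32)))
    m=ok&(P[...,0]>540)&(P[...,0]<780)&(P[...,1]>-160)&(P[...,1]<235)
    # back wall top line
    b=q[q[:,0]>655]; 
    print(np.percentile(q[:,0],[1,50,99]))
    m=ok&(abs(P[...,0]-450)<60)&(abs(P[...,1]-125)<60)&(P[...,2]>14); q=P[m]; print('bell',q.min(0).round(),q.max(0).round())
    m=ok&(abs(P[...,0]-690)<80)&(abs(P[...,1]+205)<70)&(P[...,2]>70)&(P[...,2]<110); q=P[m]; print('cup rim',q.min(0).round(),q.max(0).round())
    m=ok&(P[...,0]>540)&(P[...,0]<620)&(P[...,1]>30)&(P[...,1]<140)&(P[...,2]>40)&(P[...,2]<51);q=P[m];print('grip top',m.sum(),q.mean(0),cv2.minAreaRect(q[:,:2].astype(np.float32)))
# image corner points at z=62 for case
for uv in [(263,149),(450,155),(445,220),(259,213),(355,156),(352,215)]: print(uv,atz('top',uv,62).round(1))
for uv in [(388,277),(438,267),(451,320),(399,329)]: print('tray',uv,atz('top',uv,24).round(1))
i=arm.camera_info('top');print('top cam pos',-np.array(i['R']).T@i['t'])
E
```

```text
top tray 3088 ((457.50067138671875, -100.06649780273438), (95.16572570800781, 96.12899017333984), 9.521369934082031)
top case top 2746 ((648.1858520507812, 9.565841674804688), (331.063720703125, 127.29672241210938), 87.40128326416016)
[586.35119897 685.24553126 715.48230433]
bell [396.  68.  14.] [493. 164.  84.]
cup rim [ 639. -252.   70.] [ 707. -184.   94.]
grip top 969 [573.16860198  77.25403855  46.29730686] ((578.2413330078125, 86.03106689453125), (107.45562744140625, 43.934696197509766), 87.35391235351562)
scene tray 2111 ((457.72174072265625, -98.16337585449219), (99.18373107910156, 96.34388732910156), 9.356206893920898)
scene case top 3342 ((648.3159790039062, 12.1083984375), (330.81170654296875, 129.06979370117188), 87.16423034667969)
[587.16859562 701.57080185 718.09393007]
bell [455. 116.  14.] [495. 165.  82.]
cup rim [ 640. -251.   70.] [ 709. -181.   91.]
grip top 812 [582.72394608  82.45398114  45.5240175 ] ((582.4281005859375, 86.13555145263672), (108.95655059814453, 50.57400131225586), 87.01493072509766)
(263, 149) [712.6 165.7  62. ]
(450, 155) [ 698.1 -157.6   62. ]
(445, 220) [ 583.8 -142.9   62. ]
(259, 213) [599.  171.2  62. ]
(355, 156) [698.2   6.4  62. ]
(352, 215) [594.   13.7  62. ]
tray (388, 277) [491.7 -49.   24. ]
tray (438, 267) [ 508.3 -136.4   24. ]
tray (451, 320) [ 417.4 -153.9   24. ]
tray (399, 329) [403.1 -64.8  24. ]
top cam pos [424.91509326  65.93129724 844.8784847 ]
```

View pics/crop1.png

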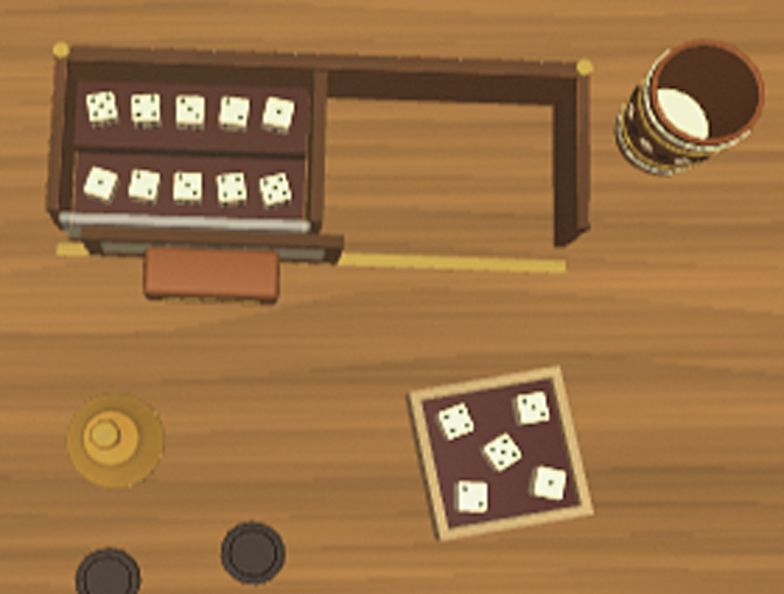

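The crop confirms it: a square light-wood tray with five dice in front of the empty bay. Next I refine the frames.

```bash
python3 - <<'E'
from h import *
from scipy.spatial.transform import Rotation as Rn
for n in('top','scene'):
    d=np.load(f'pics/{n}1_d.npy');P=cloud(n,d);ok=d>0
    m=ok&(P[...,2]>58)&(P[...,2]<65)&(P[...,0]>670)&(P[...,0]<740)&(P[...,1]>-140)&(P[...,1]<150); q=P[m]
    # back strip
    l=np.polyfit(q[:,1],q[:,0],1)
    for k in range(4):
        r=q[:,0]-np.polyval(l,q[:,1]); q=q[abs(r)<7]; l=np.polyfit(q[:,1],q[:,0],1)
    th=-np.arctan(l[0]); r=(q[:,0]-np.polyval(l,q[:,1]))
    print(n,'theta',th,'x at y=10',np.polyval(l,10),np.percentile(r,[2,98]),len(q))
th=-.046;X=np.array([np.cos(th),np.sin(th)]);Y=np.array([-X[1],X[0]])
for n in('top','scene'):
    d=np.load(f'pics/{n}1_d.npy');P=cloud(n,d);ok=d>0
    m=ok&(P[...,2]>57)&(P[...,2]<66)&(P[...,0]>560)&(P[...,0]<740)&(P[...,1]>-165)&(P[...,1]<190); q=P[m]
    a=q[:,:2]@X;b=q[:,:2]@Y
    print(n,'a',np.percentile(a,[.5,99.5]),'b',np.percentile(b,[.5,99.5]))
    h,e=np.histogram(a,bins=np.arange(540,720,4));print([(int(x),int(c)) for x,c in zip(e,h) if c>15])
    h,e=np.histogram(b[(a<660)],bins=np.arange(-200,220,4));print([(int(x),int(c)) for x,c in zip(e,h) if c>5])
    m=ok&(P[...,2]>43)&(P[...,2]<49)&(P[...,0]>540)&(P[...,0]<640)&(P[...,1]>0)&(P[...,1]<180); q=P[m]
    a=q[:,:2]@X;b=q[:,:2]@Y; h,e=np.histogram(a,bins=np.arange(520,640,4));print('gripx',[(int(x),int(c)) for x,c in zip(e,h) if c>15])
    k=(a<582); print('grip y',np.percentile(b[k],[1,99]))
E
```

```text
top theta -0.046973280514579954 x at y=10 705.2694429465117 [-4.67436482  5.54834813] 1005
scene theta -0.04738003320324461 x at y=10 707.1762193915363 [-5.7461328  4.6622011] 1500
top a [583.81213659 709.88988522] b [-125.0900421  204.2981969]
[(580, 30), (584, 212), (588, 207), (592, 35), (596, 65), (600, 44), (604, 33), (608, 28), (612, 31), (616, 32), (620, 31), (624, 27), (628, 29), (632, 34), (636, 29), (640, 30), (644, 23), (648, 32), (652, 25), (656, 26), (660, 30), (664, 28), (668, 29), (672, 31), (676, 22), (680, 30), (684, 30), (688, 28), (692, 25), (696, 155), (700, 485), (704, 401), (708, 167)]
[(-128, 26), (-124, 78), (-120, 89), (24, 10), (28, 9), (32, 16), (36, 50), (40, 42), (44, 19), (48, 13), (52, 16), (56, 15), (60, 11), (64, 17), (68, 13), (72, 12), (76, 19), (80, 12), (84, 12), (88, 17), (92, 11), (96, 12), (100, 18), (104, 11), (108, 16), (112, 15), (116, 11), (120, 19), (124, 14), (128, 14), (132, 18), (136, 15), (140, 14), (144, 15), (148, 14), (152, 13), (156, 14), (160, 12), (164, 12), (168, 15), (172, 12), (176, 15), (180, 9), (196, 80), (200, 79), (204, 1
[... 507 characters left out ...]
 (688, 36), (692, 32), (696, 45), (700, 516), (704, 578), (708, 696)]
[(-124, 50), (-120, 87), (-116, 53), (24, 9), (28, 10), (32, 10), (36, 12), (40, 17), (44, 15), (48, 12), (52, 10), (56, 9), (60, 10), (64, 9), (68, 12), (72, 10), (76, 9), (80, 12), (84, 12), (88, 12), (92, 13), (96, 13), (100, 11), (104, 12), (108, 10), (112, 12), (116, 15), (120, 12), (124, 13), (128, 11), (132, 12), (136, 14), (140, 13), (144, 12), (148, 14), (152, 11), (156, 14), (160, 13), (164, 12), (168, 14), (172, 13), (176, 15), (180, 14), (196, 31), (200, 96), (204, 70)]
gripx [(552, 52), (556, 94), (560, 110), (564, 90), (568, 102), (572, 36), (588, 17), (596, 24), (600, 214)]
grip y [ 65.2685451  145.46382434]
```

Call:
send_rows(
  series=[
    {"delta_pos": [-0.8, 0.8, 0], "rotation": [0, 0, 0], "fingers": 0},
    {"delta_pos": [-0.8, 0.8, 0], "rotation": [0, 0, 0], "fingers": 0},
    {"delta_pos": [-0.8, 0.8, 0], "rotation": [0, 0, 0], "fingers": 0},
    {"delta_pos": [-0.8, 0.8, 0], "rotation": [0, 0, 0], "fingers": 0},
    {"delta_pos": [-0.8, 0.8, 0], "rotation": [0, 0, 0], "fingers": 0},
    {"delta_pos": [-0.8, 0.8, 0], "rotation": [0, 0, 0], "fingers": 0},
    {"delta_pos": [-0.8, 0.8, 0], "rotation": [0, 0, 0], "fingers": 0},
    {"delta_pos": [-0.8, 0.8, 0], "rotation": [0, 0, 0], "fingers": 0},
    {"delta_pos": [-0.8, 0.8, 0], "rotation": [0, 0, 0], "fingers": 0},
    {"delta_pos": [-0.8, 0.8, 0], "rotation": [0, 0, 0], "fingers": 0},
  ],
)

```text
t: 1.8
tool_pos: [363.2, -152.6, 231.7]
eef_rot: [0.001, -0.11, 0.994, -0.0]
force: [0.8, -0.6, -0.1]
finger_gap: 42.7
```

Call:
send_rows(
  series=[
    {"delta_pos": [-0.53, 0.94, 0], "rotation": [0, 0, 0], "fingers": 0},
    {"delta_pos": [0, 0, 0], "rotation": [0, 0, 0.38], "fingers": 0},
    {"delta_pos": [0, 0, 0.9], "rotation": [0, 0, 0], "fingers": 0},
    {"delta_pos": [0, 0, 0.9], "rotation": [0, 0, 0], "fingers": 0},
    {"delta_pos": [0, 0, 0.9], "rotation": [0, 0, 0], "fingers": 0},
    {"delta_pos": [0, 0, 0.9], "rotation": [0, 0, 0], "fingers": 0},
    {"delta_pos": [0, 0, 0], "rotation": [0, 0, 0], "fingers": 0},
    {"delta_pos": [0, 0, 0], "rotation": [0, 0, 0], "fingers": 0},
  ],
)

```text
t: 2.6
tool_pos: [375.4, -113.3, 88.2]
eef_rot: [-0.0, -0.084, 0.996, -0.0]
force: [0.8, 0.3, 1.6]
finger_gap: 42.7
```

Call:
send_rows(
  series=[
    {"delta_pos": [0, 0, 0.6], "rotation": [0, 0, 0], "fingers": 0},
    {"delta_pos": [0, 0, 0.6], "rotation": [0, 0, 0], "fingers": 0},
    {"delta_pos": [0, 0, 0.45], "rotation": [0, 0, 0], "fingers": 0},
    {"delta_pos": [0, 0, 0.25], "rotation": [0, 0, 0], "fingers": 0},
    {"delta_pos": [0, 0, 0], "rotation": [0, 0, 0], "fingers": 0},
  ],
)

```text
t: 3.1
tool_pos: [376.2, -113.0, 12.2]
eef_rot: [0.001, -0.084, 0.996, -0.0]
force: [-0.6, 0.7, 0.7]
finger_gap: 42.5
```

```bash
python3 - <<'E'
from h import *
im,d=shot('top','top2.png'); im2,d2=shot('scene','scene2.png')
a=cv2.resize(im[230:390,340:520],(540,480)); b=cv2.resize(im2[130:300,140:340],(0,0),fx=1.3,fy=2.82)
cv2.imwrite('pics/c2.png',np.hstack([a,b[:480,:260]]))
print(arm.sense()['tool_pos'],arm.sense()['force'])
E
```

```text
Traceback (most recent call last):
ValueError: all the input array dimensions except for the concatenation axis must match exactly, but along dimension 0, the array at index 0 has size 480 and the array at index 1 has size 479
```

View pics/scene2.png

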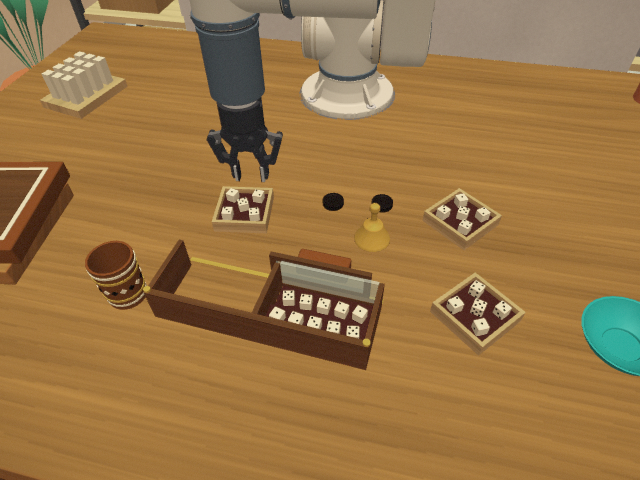

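View pics/top2.png

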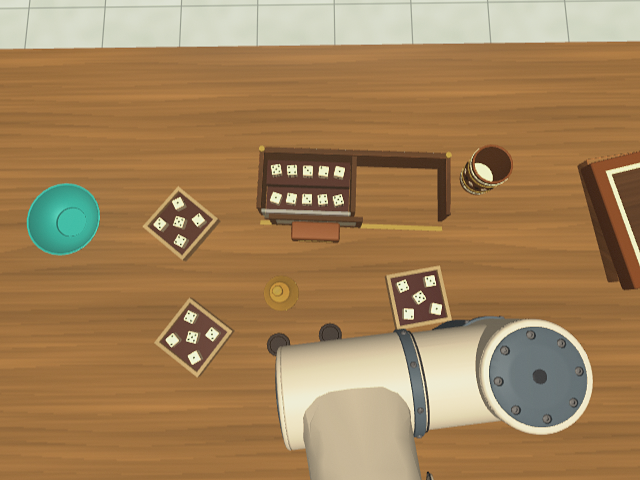

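```bash
python3 - <<'E'
from h import *
d=np.load('pics/scene2_d.npy');P=cloud('scene',d);ok=d>0
s=arm.sense();c=np.array(s['tool_pos']);f=np.array([.986,.166]);l=np.array([-.166,.986])
q=P[ok]; r=q[:,:2]-c[:2];a=r@f;b=r@l
m=(abs(a)<60)&(abs(b)<100)&(q[:,2]>5)&(a<30);a,b,z=a[m],b[m],q[m,2]
for z0 in range(8,130,8):
    k=(z>=z0)&(z<z0+8)
    if k.sum()>5: print(z0,k.sum(),'b',b[k].min().round(),b[k].max().round(),'absmin b',abs(b[k]).min().round(),'amax',np.percentile(a[k],95).round())
E
```

```text
16 37 b -32.0 34.0 absmin b 20.0 amax 12.0
24 55 b -33.0 36.0 absmin b 19.0 amax 11.0
32 61 b -34.0 37.0 absmin b 20.0 amax 12.0
40 70 b -34.0 36.0 absmin b 19.0 amax 12.0
48 54 b -36.0 41.0 absmin b 20.0 amax 12.0
56 91 b -51.0 54.0 absmin b 21.0 amax 13.0
64 199 b -53.0 55.0 absmin b 18.0 amax 13.0
72 123 b -55.0 57.0 absmin b 16.0 amax 15.0
80 163 b -58.0 60.0 absmin b 1.0 amax 18.0
88 169 b -60.0 62.0 absmin b 0.0 amax 18.0
96 188 b -64.0 65.0 absmin b 0.0 amax 18.0
104 247 b -65.0 68.0 absmin b 0.0 amax 19.0
112 400 b -65.0 68.0 absmin b 0.0 amax 19.0
120 182 b -45.0 52.0 absmin b 1.0 amax 13.0
128 61 b -37.0 40.0 absmin b 23.0 amax 12.0
```

Call:
send_rows(
  series=[
    {"delta_pos": [-0.3, 0, 0.1], "rotation": [0, 0, 0], "fingers": 0},
    {"delta_pos": [-0.15, 0, 0], "rotation": [0, 0, 0], "fingers": 0},
    {"delta_pos": [-0.1, 0, 0], "rotation": [0, 0, 0], "fingers": 0},
    {"delta_pos": [-0.15, 0, 0], "rotation": [0, 0, 0], "fingers": 0},
    {"delta_pos": [-0.2, 0, 0], "rotation": [0, 0, 0], "fingers": 0},
    {"delta_pos": [-0.2, 0, 0], "rotation": [0, 0, 0], "fingers": 0},
    {"delta_pos": [-0.2, 0, 0], "rotation": [0, 0, 0], "fingers": 0},
    {"delta_pos": [-0.2, 0, 0], "rotation": [0, 0, 0], "fingers": 0},
    {"delta_pos": [-0.2, 0, 0], "rotation": [0, 0, 0], "fingers": 0},
    {"delta_pos": [-0.2, 0, 0], "rotation": [0, 0, 0], "fingers": 0},
  ],
)

```text
t: 4.2
tool_pos: [450.7, -100.2, 7.2]
eef_rot: [-0.0, -0.084, 0.996, 0.0]
force: [-1.7, -0.6, -0.3]
finger_gap: 42.8
```

```bash
cat >> h.py <<'E'
def tray(n,d,c0,r=75):
    P=cloud(n,d);m=(d>0)&(np.hypot(P[...,0]-c0[0],P[...,1]-c0[1])<r)&(P[...,2]>14)&(P[...,2]<36)
    return m.sum(),cv2.minAreaRect(P[m][:,:2].astype(np.float32))
E
python3 - <<'E'
from h import *
im,d=shot('scene','scene3.png'); cv2.imwrite('pics/c3.png',cv2.resize(im[100:320,130:330],None,fx=2.6,fy=2.6))
print(arm.sense()['tool_pos'],arm.sense()['force']); print(tray('scene',d,(510,-90)))
E
```

```text
[ 452.2283812  -100.05738238    7.41937794] [ 0.04100071 -0.20144902 -0.43992511]
(np.int64(2003), ((499.02618408203125, -91.35231018066406), (119.61567687988281, 96.67524719238281), 9.442267417907715))
```

View pics/c3.png

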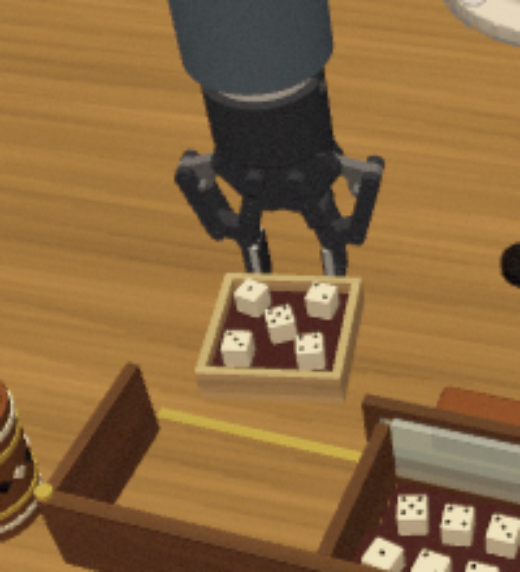

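Call:
send_rows(
  series=[
    {"delta_pos": [-0.2, 0.02, 0], "rotation": [0, 0, 0], "fingers": 0},
    {"delta_pos": [-0.2, 0.02, 0], "rotation": [0, 0, 0], "fingers": 0},
    {"delta_pos": [-0.2, 0.02, 0], "rotation": [0, 0, 0], "fingers": 0},
    {"delta_pos": [-0.2, 0.02, 0], "rotation": [0, 0, 0], "fingers": 0},
    {"delta_pos": [-0.2, 0.02, 0], "rotation": [0, 0, 0], "fingers": 0},
    {"delta_pos": [-0.2, 0.02, 0], "rotation": [0, 0, 0], "fingers": 0},
    {"delta_pos": [-0.2, 0.02, 0], "rotation": [0, 0, 0], "fingers": 0},
    {"delta_pos": [-0.2, 0.02, 0], "rotation": [0, 0, 0], "fingers": 0},
    {"delta_pos": [-0.2, 0.02, 0], "rotation": [0, 0, 0], "fingers": 0},
  ],
)

```text
t: 5.15
tool_pos: [520.4, -81.0, 7.3]
eef_rot: [-0.0, -0.084, 0.996, -0.0]
force: [-2.4, -0.8, 1.0]
finger_gap: 42.5
```

```bash
python3 - <<'E'
from h import *
im,d=shot('scene','scene4.png'); cv2.imwrite('pics/c4.png',cv2.resize(im[130:350,130:330],None,fx=2.6,fy=2.6))
s=arm.sense();print(s['tool_pos'],s['force'],s['eef_rot'])
th=-.0472;X=np.array([np.cos(th),np.sin(th)]);Y=np.array([-X[1],X[0]]);O=np.array([635.7,11.6])
r=s['tool_pos'][:2]-O;print('tcp case',r@X,r@Y)
P=cloud('scene',d);u=P[...,:2]-O;a=u@X;b=u@Y
m=(d>0)&(a>-110)&(a<40)&(b>-150)&(b<-8)&(P[...,2]>19)&(P[...,2]<36)
print(cv2.minAreaRect(np.stack([a[m],b[m]],1).astype(np.float32)))
E
```

```text
[521.93097618 -80.73397515   7.41395782] [ 1.56321963  0.38025576 -1.24130403] [ 7.79040195e-04 -8.40571693e-02  9.96460622e-01 -1.20969058e-04]
tcp case -109.28577216376435 -97.59904585072036
((-62.21426010131836, -76.32905578613281), (110.63017272949219, 115.9773178100586), 12.798585891723633)
```

View pics/c4.png

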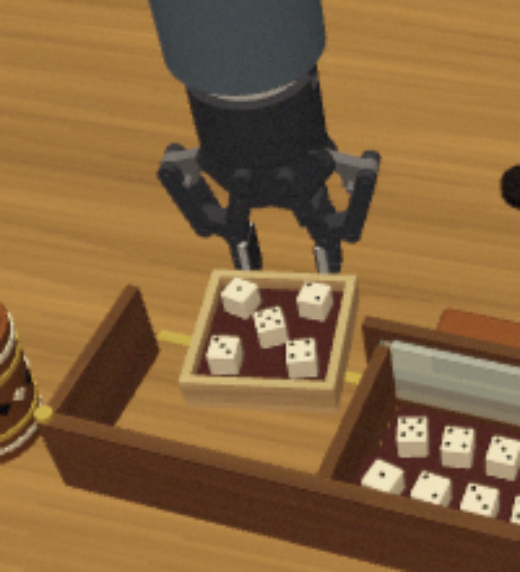

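Call:
send_rows(
  series=[
    {"delta_pos": [-0.2, 0.02, 0], "rotation": [0, 0, 0.22], "fingers": 0},
    {"delta_pos": [-0.2, 0.02, 0], "rotation": [0, 0, 0.22], "fingers": 0},
    {"delta_pos": [-0.2, 0.02, 0], "rotation": [0, 0, 0.22], "fingers": 0},
    {"delta_pos": [-0.2, 0.02, 0], "rotation": [0, 0, 0.22], "fingers": 0},
    {"delta_pos": [-0.2, 0.02, 0], "rotation": [0, 0, 0.22], "fingers": 0},
    {"delta_pos": [-0.2, 0.02, 0], "rotation": [0, 0, 0.22], "fingers": 0},
    {"delta_pos": [-0.2, 0, 0], "rotation": [0, 0, 0.22], "fingers": 0},
  ],
)

```text
t: 5.9
tool_pos: [575.5, -71.8, 7.2]
eef_rot: [-0.0, 0.024, 1.0, 0.0]
force: [-2.6, 0.8, 1.6]
finger_gap: 42.9
```

```bash
cat > look.py <<'E'
from h import *
import sys
fn=sys.argv[1]
im,d=shot('scene',fn); im2,d2=shot('top',fn.replace('.png','t.png')); a=cv2.resize(im[170:370,130:330],(400,400)); b=cv2.resize(im2[130:270,330:470],(400,400)); cv2.imwrite('pics/c'+fn,np.hstack([a,b]))
s=arm.sense();print(s['t'],s['tool_pos'],s['force'],s['eef_rot'])
th=-.0472;X=np.array([np.cos(th),np.sin(th)]);Y=np.array([-X[1],X[0]]);O=np.array([635.7,11.6])
r=s['tool_pos'][:2]-O;print('tcp case',r@X,r@Y)
for n,d in(('scene',d),('top',d2)):
    P=cloud(n,d);u=P[...,:2]-O;a=u@X;b=u@Y
    m=(d>0)&(a>-45)&(a<63)&(b>-150)&(b<-8)&(P[...,2]>20)&(P[...,2]<27)
    if m.sum()>30: print(n,m.sum(),cv2.minAreaRect(np.stack([a[m],b[m]],1).astype(np.float32)))
E
python3 look.py s5.png
```

```text
6.0 [576.65106057 -72.06072127   7.35003828] [-0.3050959   0.01067427 -0.2250831 ] [9.25660429e-04 2.38232392e-02 9.99715758e-01 2.45059832e-05]
tcp case -55.035855847102454 -86.35362240489627
scene 817 ((-0.9627456665039062, -74.37545013427734), (118.91761016845703, 88.19563293457031), 89.7830581665039)
```

View pics/cs5.png

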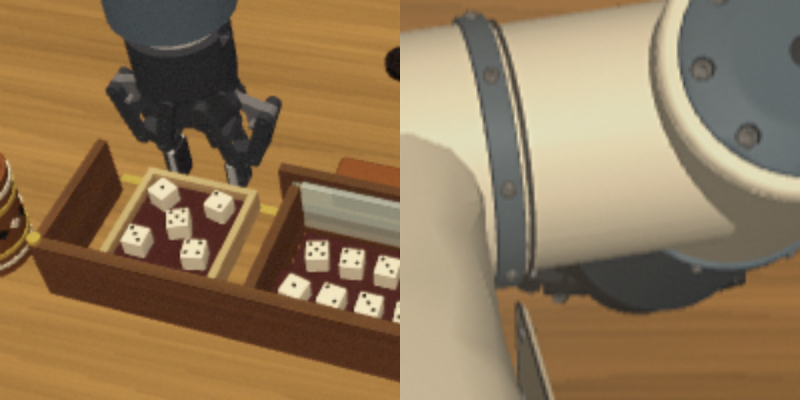

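Call:
send_rows(
  series=[
    {"delta_pos": [-0.15, 0, 0], "rotation": [0, 0, 0], "fingers": 0},
    {"delta_pos": [-0.08, 0, 0], "rotation": [0, 0, 0], "fingers": 0},
  ],
)

```text
t: 6.2
tool_pos: [584.4, -72.7, 7.3]
eef_rot: [-0.0, 0.023, 1.0, -0.0]
force: [-3.7, 0.1, 2.6]
finger_gap: 42.6
```

Call:
send_rows(
  series=[
    {"delta_pos": [-0.04, 0, 0], "rotation": [0, 0, 0], "fingers": 0},
    {"delta_pos": [-0.03, 0, 0], "rotation": [0, 0, 0], "fingers": 0},
  ],
)

```text
t: 6.4
tool_pos: [586.9, -72.8, 7.3]
eef_rot: [-0.0, 0.024, 1.0, -0.0]
force: [-3.8, -0.6, 1.7]
finger_gap: 42.8
```

Call:
send_rows(
  series=[
    {"delta_pos": [-0.025, 0, 0], "rotation": [0, 0, 0], "fingers": 0},
    {"delta_pos": [-0.025, 0, 0], "rotation": [0, 0, 0], "fingers": 0},
  ],
)

```text
t: 6.6
tool_pos: [589.0, -72.9, 7.3]
eef_rot: [-0.0, 0.024, 1.0, 0.0]
force: [-3.0, 0.2, 0.4]
finger_gap: 42.8
```

Call:
send_rows(
  series=[
    {"delta_pos": [-0.025, 0, 0], "rotation": [0, 0, 0], "fingers": 0},
  ],
)

```text
t: 6.7
tool_pos: [590.1, -72.9, 7.3]
eef_rot: [0.0, 0.024, 1.0, 0.0]
force: [-2.5, 0.8, 0.6]
finger_gap: 42.8
```

Call:
send_rows(
  series=[
    {"delta_pos": [-0.025, 0, 0], "rotation": [0, 0, 0], "fingers": 0},
  ],
)

```text
t: 6.8
tool_pos: [591.1, -72.9, 7.3]
eef_rot: [-0.0, 0.024, 1.0, 0.0]
force: [-3.0, 0.1, 1.1]
finger_gap: 43.0
```

Now at case x≈-40.6, with no rise in force yet. I'll check with the camera.

```bash
python3 look.py s6.png
```

```text
6.9 [591.31655925 -72.94920098   7.26818227] [-1.78856797  0.34529792  0.36635544] [ 1.57598750e-04  2.36197774e-02  9.99721002e-01 -8.53172854e-06]
tcp case -40.344769660666266 -86.54915805846923
scene 768 ((-0.9259872436523438, -74.58028411865234), (119.74870300292969, 87.48155975341797), 89.8257827758789)
```

View pics/cs6.png

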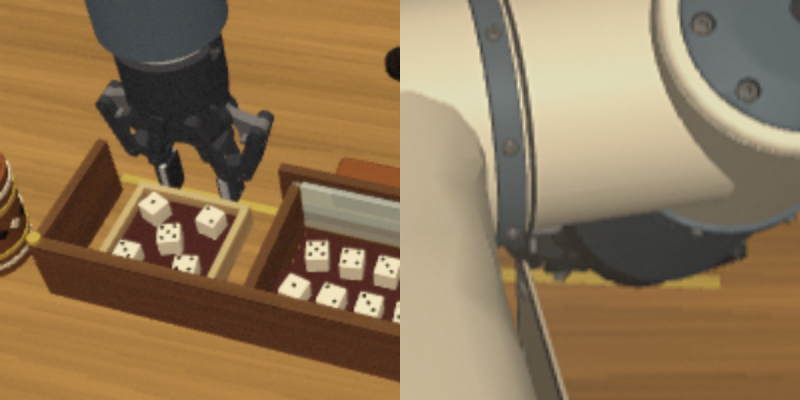

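Call:
send_rows(
  series=[
    {"delta_pos": [-0.025, 0, 0], "rotation": [0, 0, 0], "fingers": 0},
  ],
)

```text
t: 7.0
tool_pos: [591.6, -73.0, 7.2]
eef_rot: [-0.001, 0.024, 1.0, 0.0]
force: [-6.2, 0.3, 4.6]
finger_gap: 42.8
```

Call:
send_rows(
  series=[
    {"delta_pos": [-0.02, 0, 0], "rotation": [0, 0, 0], "fingers": 0},
  ],
)

```text
t: 7.1
tool_pos: [591.6, -73.0, 7.2]
eef_rot: [-0.001, 0.024, 1.0, 0.0]
force: [-8.5, 1.6, 6.8]
finger_gap: 42.8
```

Call:
send_rows(
  series=[
    {"delta_pos": [-0.02, 0, 0], "rotation": [0, 0, 0], "fingers": 0},
  ],
)

```text
t: 7.2
tool_pos: [591.6, -73.0, 7.2]
eef_rot: [-0.002, 0.024, 1.0, 0.0]
force: [-10.6, 2.1, 7.6]
finger_gap: 42.6
```

Seated: the TCP stalled at 591.6 while the force rose to 10 N. I'm backing off straight and then going up.

Call:
send_rows(
  series=[
    {"delta_pos": [0.07, 0, 0], "rotation": [0, 0, 0], "fingers": 0},
    {"delta_pos": [0.2, 0, 0], "rotation": [0, 0, 0], "fingers": 0},
    {"delta_pos": [0.4, 0, 0], "rotation": [0, 0, 0], "fingers": 0},
    {"delta_pos": [0.5, 0, 0], "rotation": [0, 0, 0], "fingers": 0},
    {"delta_pos": [0.5, 0, 0], "rotation": [0, 0, 0], "fingers": 0},
    {"delta_pos": [0.6, 0, -0.4], "rotation": [0, 0, 0], "fingers": 1},
    {"delta_pos": [0.5, 0, -0.8], "rotation": [0, 0, 0], "fingers": 1},
    {"delta_pos": [0, 0, -0.9], "rotation": [0, 0, 0], "fingers": 1},
    {"delta_pos": [0, 0, -0.9], "rotation": [0, 0, 0], "fingers": 1},
    {"delta_pos": [0, 0, -0.9], "rotation": [0, 0, 0], "fingers": 1},
  ],
)

```text
t: 8.2
tool_pos: [483.0, -67.8, 165.2]
eef_rot: [0.001, 0.024, 1.0, 0.0]
force: [0.6, -1.0, -0.0]
finger_gap: 0.0
```

```bash
python3 look.py s7.png
```

```text
8.3 [486.48660921 -67.91047747 168.97374091] [ 0.19389901 -0.80976071  0.37868335] [6.15381973e-03 2.32161123e-02 9.99711516e-01 1.67170235e-04]
tcp case -145.29570865289784 -86.4621828677239
scene 707 ((1.3000450134277344, -73.76396179199219), (83.54351806640625, 120.65186309814453), 2.0382654666900635)
top 274 ((43.12915802001953, -87.47734832763672), (40.28983688354492, 95.14844512939453), 0.637956440448761)
```

View pics/cs7.png

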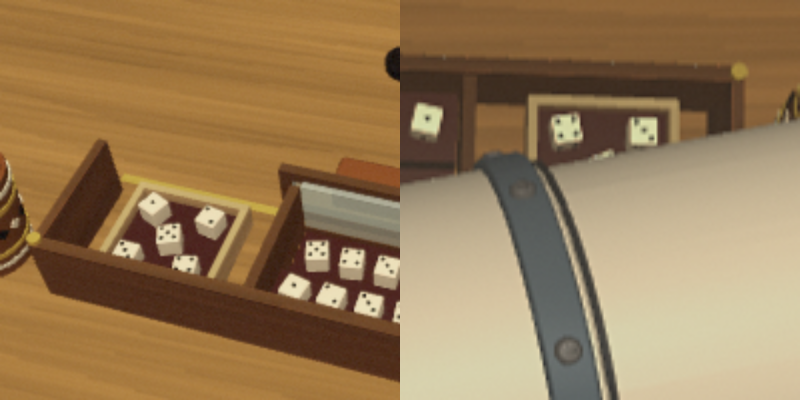

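View pics/s7.png

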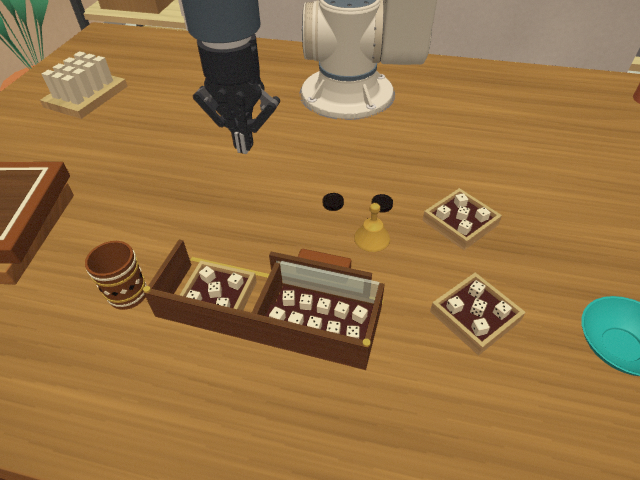

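Call:
send_rows(
  series=[
    {"delta_pos": [-0.3, 0.9, 0], "rotation": [0, 0, 0], "fingers": 1},
    {"delta_pos": [-0.3, 0.9, 0], "rotation": [0, 0, 0], "fingers": 1},
    {"delta_pos": [-0.3, 0.9, 0], "rotation": [0, 0, 0], "fingers": 1},
    {"delta_pos": [-0.3, 0.9, 0], "rotation": [0, 0, 0], "fingers": 1},
    {"delta_pos": [-0.3, 0.9, 0], "rotation": [0, 0, 0], "fingers": 1},
    {"delta_pos": [-0.4, 0.9, 0], "rotation": [0, 0, 0], "fingers": 1},
    {"delta_pos": [0, 0.25, 0], "rotation": [0, 0, 0], "fingers": 1},
    {"delta_pos": [0, 0, 0], "rotation": [0, 0, 0], "fingers": 1},
  ],
)

```text
t: 9.1
tool_pos: [569.6, 155.7, 162.4]
eef_rot: [-0.0, 0.023, 1.0, 0.0]
force: [-0.5, -0.2, 0.2]
finger_gap: 0.0
```

```bash
python3 look.py s8.png
```

```text
9.2 [569.26990632 153.88718936 163.08958725] [-0.15026584 -0.52816696  0.09985501] [-1.86125172e-05  2.35745581e-02  9.99722079e-01 -7.37949984e-05]
tcp case -73.06957154428463 138.99438591449112
scene 708 ((-0.3053092956542969, -74.63972473144531), (85.69146728515625, 118.34660339355469), 0.26719343662261963)
top 720 ((16.481033325195312, -87.53651428222656), (95.42767333984375, 93.01143646240234), 89.98798370361328)
```

View pics/s8.png

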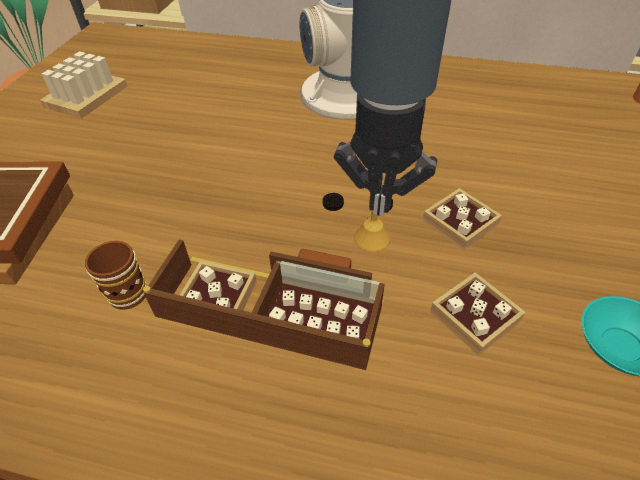

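View pics/s8t.png

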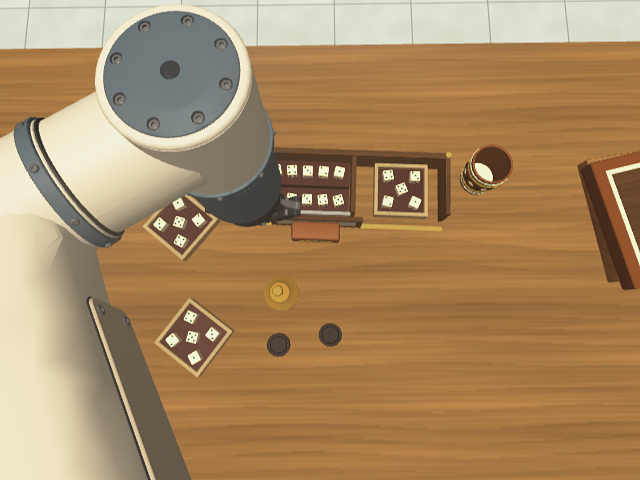

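Top view: tray (402,190) is square and against the back wall. I'm lowering beside the grip end.

Call:
send_rows(
  series=[
    {"delta_pos": [-0.12, 0, 0.7], "rotation": [0, 0, 0], "fingers": 1},
    {"delta_pos": [0, 0, 0.8], "rotation": [0, 0, 0], "fingers": 1},
    {"delta_pos": [0, 0, 0.8], "rotation": [0, 0, 0], "fingers": 1},
    {"delta_pos": [0, 0, 0.7], "rotation": [0, 0, 0], "fingers": 1},
    {"delta_pos": [0, 0, 0.4], "rotation": [0, 0, 0], "fingers": 1},
    {"delta_pos": [0, 0, 0], "rotation": [0, 0, 0], "fingers": 1},
  ],
)

```text
t: 9.8
tool_pos: [572.4, 152.0, 25.1]
eef_rot: [-0.002, 0.025, 1.0, -0.001]
force: [0.1, -0.6, 0.3]
finger_gap: 0.0
```

```bash
python3 look.py s9.png; python3 -c "
import cv2
im=cv2.imread('pics/s9.png');cv2.imwrite('pics/c9.png',cv2.resize(im[170:390,250:450],None,fx=2.6,fy=2.6))"
```

```text
9.9 [574.71726797 153.27677873  28.20698428] [ 0.86288873 -0.62742591  0.5658425 ] [ 4.99379005e-04  2.39708331e-02  9.99712534e-01 -1.88300024e-07]
tcp case -67.59947600653378 138.64167511750873
scene 709 ((-0.2444000244140625, -74.14830780029297), (86.79280853271484, 119.12045288085938), 0.2783682346343994)
top 731 ((16.361690521240234, -87.555419921875), (95.15541076660156, 93.14253234863281), 89.9931869506836)
```

View pics/c9.png

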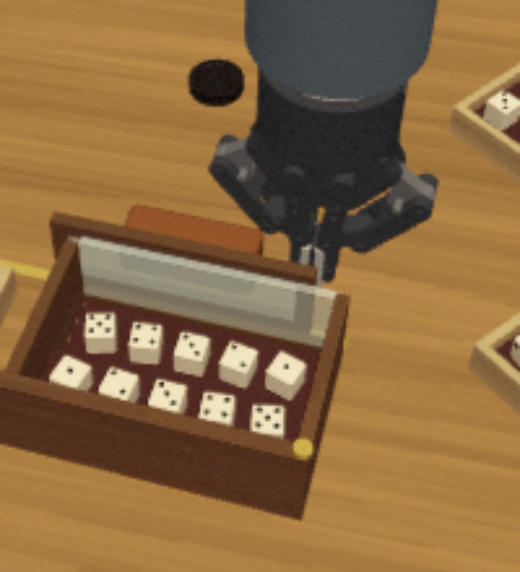

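Call:
send_rows(
  series=[
    {"delta_pos": [0, -0.25, 0], "rotation": [0, 0, 0], "fingers": 1},
    {"delta_pos": [0, -0.1, 0], "rotation": [0, 0, 0], "fingers": 1},
    {"delta_pos": [0, -0.1, 0], "rotation": [0, 0, 0], "fingers": 1},
    {"delta_pos": [0, -0.1, 0], "rotation": [0, 0, 0], "fingers": 1},
    {"delta_pos": [0, -0.1, 0], "rotation": [0, 0, 0], "fingers": 1},
    {"delta_pos": [0, -0.15, 0], "rotation": [0, 0, 0], "fingers": 1},
    {"delta_pos": [0, -0.15, 0], "rotation": [0, 0, 0], "fingers": 1},
  ],
)

```text
t: 10.6
tool_pos: [572.9, 116.0, 27.6]
eef_rot: [0.0, 0.023, 1.0, 0.0]
force: [0.8, 1.1, 1.4]
finger_gap: -0.0
```

```bash
python3 look.py s10.png; python3 -c "
import cv2
im=cv2.imread('pics/s10.png');cv2.imwrite('pics/c10.png',cv2.resize(im[170:390,200:400],None,fx=2.6,fy=2.6))"
```

```text
10.7 [572.49576193 115.24032557  27.27823515] [ 0.51062629 -0.53609373 -0.50942937] [-1.12697061e-04  2.39517248e-02  9.99713092e-01 -1.87629856e-04]
tcp case -68.02385387769671 100.54276751051607
scene 730 ((-0.3550529479980469, -74.15547943115234), (86.0420150756836, 119.39374542236328), 0.9584544897079468)
top 733 ((16.498685836791992, -87.5658950805664), (93.02674102783203, 95.35718536376953), 0.057884592562913895)
```

View pics/c10.png

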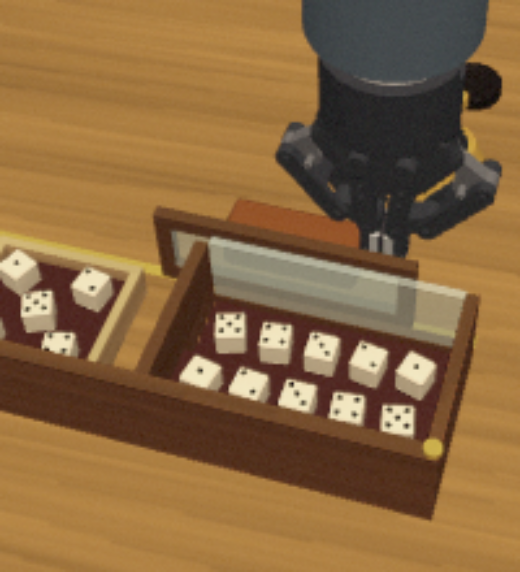

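The door moves and its right end now overlaps the bay. I'll continue.

Call:
send_rows(
  series=[
    {"delta_pos": [0, -0.2, 0], "rotation": [0, 0, 0], "fingers": 1},
    {"delta_pos": [0, -0.2, 0], "rotation": [0, 0, 0], "fingers": 1},
    {"delta_pos": [0, -0.2, 0], "rotation": [0, 0, 0], "fingers": 1},
    {"delta_pos": [0, -0.2, 0], "rotation": [0, 0, 0], "fingers": 1},
    {"delta_pos": [0, -0.2, 0], "rotation": [0, 0, 0], "fingers": 1},
    {"delta_pos": [0, -0.2, 0], "rotation": [0, 0, 0], "fingers": 1},
    {"delta_pos": [0, -0.2, 0], "rotation": [0, 0, 0], "fingers": 1},
    {"delta_pos": [0, -0.2, 0], "rotation": [0, 0, 0], "fingers": 1},
    {"delta_pos": [0, -0.2, 0], "rotation": [0, 0, 0], "fingers": 1},
    {"delta_pos": [0, -0.2, 0], "rotation": [0, 0, 0], "fingers": 1},
  ],
)

```text
t: 11.7
tool_pos: [568.7, 35.6, 27.2]
eef_rot: [-0.0, 0.024, 1.0, 0.0]
force: [0.7, 1.2, -1.5]
finger_gap: 0.1
```

Call:
send_rows(
  series=[
    {"delta_pos": [0, -0.2, 0], "rotation": [0, 0, 0], "fingers": 1},
    {"delta_pos": [0, -0.2, 0], "rotation": [0, 0, 0], "fingers": 1},
    {"delta_pos": [0, -0.2, 0], "rotation": [0, 0, 0], "fingers": 1},
    {"delta_pos": [0, -0.1, 0], "rotation": [0, 0, 0], "fingers": 1},
    {"delta_pos": [0, -0.05, 0], "rotation": [0, 0, 0], "fingers": 1},
  ],
)

```text
t: 12.2
tool_pos: [567.3, 5.7, 27.3]
eef_rot: [-0.0, 0.024, 1.0, -0.0]
force: [0.2, 1.6, 0.0]
finger_gap: -0.2
```

```bash
python3 look.py s11.png; python3 -c "
import cv2
im=cv2.imread('pics/s11.png');cv2.imwrite('pics/c11.png',cv2.resize(im[170:370,130:400],None,fx=2.6,fy=2.6))"
```

```text
12.3 [567.25846416   5.7616959   27.36214489] [-1.03616892 -0.39614859  0.17689979] [-1.52743544e-04  2.37402230e-02  9.99718116e-01 -2.56985987e-04]
tcp case -68.089845948175 -9.06104304567456
scene 908 ((-0.38964080810546875, -79.36487579345703), (89.28227233886719, 128.17422485351562), 0.3039209246635437)
top 130 ((-13.669523239135742, -130.0764923095703), (23.888145446777344, 52.094757080078125), 57.81218338012695)
```

View pics/c11.png

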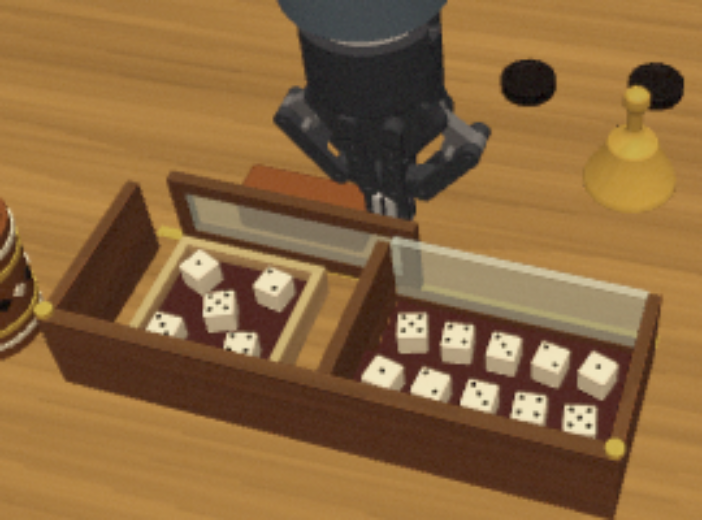

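Call:
send_rows(
  series=[
    {"delta_pos": [0, -0.1, 0], "rotation": [0, 0, 0], "fingers": 1},
    {"delta_pos": [0, -0.1, 0], "rotation": [0, 0, 0], "fingers": 1},
    {"delta_pos": [0, -0.05, 0], "rotation": [0, 0, 0], "fingers": 1},
  ],
)

```text
t: 12.6
tool_pos: [566.9, -4.0, 27.4]
eef_rot: [-0.0, 0.024, 1.0, 0.0]
force: [0.3, 1.4, 0.3]
finger_gap: 0.0
```

Call:
send_rows(
  series=[
    {"delta_pos": [0, -0.04, 0], "rotation": [0, 0, 0], "fingers": 1},
    {"delta_pos": [0, -0.04, 0], "rotation": [0, 0, 0], "fingers": 1},
  ],
)

```text
t: 12.8
tool_pos: [566.7, -7.0, 27.3]
eef_rot: [-0.0, 0.024, 1.0, 0.0]
force: [-0.5, 1.1, 0.7]
finger_gap: 0.0
```

Call:
send_rows(
  series=[
    {"delta_pos": [0, -0.03, 0], "rotation": [0, 0, 0], "fingers": 1},
  ],
)

```text
t: 12.9
tool_pos: [566.7, -8.2, 27.3]
eef_rot: [-0.0, 0.024, 1.0, -0.0]
force: [0.3, 2.2, 1.5]
finger_gap: 0.3
```

Call:
send_rows(
  series=[
    {"delta_pos": [0, -0.03, 0], "rotation": [0, 0, 0], "fingers": 1},
  ],
)

```text
t: 13.0
tool_pos: [566.7, -9.4, 27.3]
eef_rot: [-0.0, 0.024, 1.0, -0.0]
force: [-1.4, 1.9, 2.1]
finger_gap: 0.1
```

Call:
send_rows(
  series=[
    {"delta_pos": [0, -0.03, 0], "rotation": [0, 0, 0], "fingers": 1},
  ],
)

```text
t: 13.1
tool_pos: [566.6, -10.6, 27.3]
eef_rot: [-0.0, 0.024, 1.0, -0.0]
force: [-1.0, 2.6, 0.9]
finger_gap: -0.0
```

Call:
send_rows(
  series=[
    {"delta_pos": [0, -0.03, 0], "rotation": [0, 0, 0], "fingers": 1},
  ],
)

```text
t: 13.2
tool_pos: [566.6, -11.1, 27.3]
eef_rot: [0.0, 0.024, 1.0, 0.001]
force: [-2.1, 7.9, 2.3]
finger_gap: -0.1
```

Call:
send_rows(
  series=[
    {"delta_pos": [0, -0.03, 0], "rotation": [0, 0, 0], "fingers": 1},
  ],
)

```text
t: 13.3
tool_pos: [566.6, -11.2, 27.3]
eef_rot: [0.0, 0.024, 1.0, 0.001]
force: [-3.2, 11.9, 3.2]
finger_gap: -0.1
```

Call:
send_rows(
  series=[
    {"delta_pos": [0, -0.03, 0], "rotation": [0, 0, 0], "fingers": 1},
  ],
)

```text
t: 13.4
tool_pos: [566.6, -11.3, 27.3]
eef_rot: [0.001, 0.024, 1.0, 0.002]
force: [-4.1, 16.7, 4.8]
finger_gap: -0.3
```

Call:
send_rows(
  series=[
    {"delta_pos": [0, -0.03, 0], "rotation": [0, 0, 0], "fingers": 1},
  ],
)

```text
t: 13.5
tool_pos: [566.6, -11.4, 27.4]
eef_rot: [0.001, 0.024, 1.0, 0.003]
force: [-4.2, 20.0, 5.7]
finger_gap: -0.2
```

The door is at its end stop: stalled at 20 N, at the predicted position. Retreating.

Call:
send_rows(
  series=[
    {"delta_pos": [0, 0.12, 0], "rotation": [0, 0, 0], "fingers": 1},
    {"delta_pos": [0, 0.3, 0], "rotation": [0, 0, 0], "fingers": 1},
    {"delta_pos": [0.3, 0.5, 0], "rotation": [0, 0, 0], "fingers": 1},
    {"delta_pos": [0.3, 0, -0.6], "rotation": [0, 0, 0], "fingers": 1},
    {"delta_pos": [0, 0, -0.9], "rotation": [0, 0, 0], "fingers": 1},
    {"delta_pos": [0, 0, -0.9], "rotation": [0, 0, 0], "fingers": 1},
    {"delta_pos": [0, 0, -0.9], "rotation": [0, 0, 0], "fingers": 1},
    {"delta_pos": [0, 0, -0.9], "rotation": [0, 0, 0], "fingers": 1},
    {"delta_pos": [0, 0, -0.9], "rotation": [0, 0, 0], "fingers": 1},
  ],
)

```text
t: 14.4
tool_pos: [543.9, 22.4, 232.8]
eef_rot: [0.0, 0.024, 1.0, -0.0]
force: [1.0, 1.4, 0.1]
finger_gap: 0.1
```

Call:
send_rows(
  series=[
    {"delta_pos": [0.8, -0.8, 0], "rotation": [0, 0, 0], "fingers": 1},
    {"delta_pos": [0.8, -0.8, 0], "rotation": [0, 0, 0], "fingers": 1},
    {"delta_pos": [0.6, -0.9, 0], "rotation": [0, 0, 0], "fingers": 1},
    {"delta_pos": [0.4, -0.9, 0], "rotation": [0, 0, 0], "fingers": 1},
    {"delta_pos": [0.4, -0.9, 0], "rotation": [0, 0, 0], "fingers": 1},
    {"delta_pos": [0.4, -0.9, 0], "rotation": [0, 0, 0], "fingers": 1},
    {"delta_pos": [0.4, -0.9, 0], "rotation": [0, 0, 0], "fingers": 1},
    {"delta_pos": [0.4, -0.9, 0], "rotation": [0, 0, 0], "fingers": 1},
    {"delta_pos": [0, 0, 0], "rotation": [0, 0, 0], "fingers": 1},
    {"delta_pos": [0, 0, 0], "rotation": [0, 0, 0], "fingers": 1},
  ],
)

```text
t: 15.4
tool_pos: [362.6, -249.8, 231.2]
eef_rot: [-0.0, 0.025, 1.0, -0.0]
force: [0.1, 0.7, 0.0]
finger_gap: -0.0
```

```bash
python3 look.py s12.png; python3 - <<'E'
from h import *
th=-.0472;X=np.array([np.cos(th),np.sin(th)]);Y=np.array([-X[1],X[0]]);O=np.array([635.7,11.6])
for n,f in(('top','s12t'),('scene','s12')):
    d=np.load(f'pics/{f}_d.npy');P=cloud(n,d);u=P[...,:2]-O;a=u@X;b=u@Y;ok=d>0
    m=ok&(P[...,2]>43)&(P[...,2]<49)&(a>-83)&(a<-55)&(b>-200)&(b<120); print('grip y',np.percentile(b[m],[1,99]))
    m=ok&(P[...,2]>53)&(P[...,2]<64)&(a>-54)&(a<-42)&(b>-190)&(b<60); print('door y',np.percentile(b[m],[.5,99.5]))
    if n=='top':
        d0=np.load('pics/top1_d.npy');P0=cloud(n,d0)
        for nm,c,zr in(('bell',(462,134),(60,90)),('cup',(674,-216),(70,100)),('ck1',(379,143),(7,16)),('ck2',(392,60),(7,16))):
            o=[]
            for p,dd in((P0,d0),(P,d)):
                m=(dd>0)&(np.hypot(p[...,0]-c[0],p[...,1]-c[1])<50)&(p[...,2]>zr[0])&(p[...,2]<zr[1]);o.append(p[m].mean(0).round(1))
            print(nm,*o)
E
```

```text
15.5 [ 363.34230354 -248.75850797  231.20461229] [-0.24925194  0.40440166  0.68369294] [-9.52202002e-05  2.34468355e-02  9.99725079e-01 -5.75329008e-05]
tcp case -259.7700089698053 -272.919053811397
scene 915 ((-1.2289466857910156, -81.61054992675781), (135.0365447998047, 87.42266082763672), 89.97373962402344)
top 739 ((16.47821807861328, -87.5980224609375), (95.17784118652344, 93.02238464355469), 89.9910659790039)
grip y [-123.20060148  -41.14887176]
door y [-160.84261581   -2.13760425]
bell [467.9 138.   79. ] [467.9 138.   79.1]
cup [ 674.1 -219.2   84.5] [ 674.2 -219.5   84.3]
ck1 [379.2 142.4  11.2] [379.3 142.3  11.2]
ck2 [395.3  52.9  11.3] [395.3  52.9  11.2]
grip y [-119.58262278  -39.63068516]
door y [-159.02814478   -0.21026049]
```

View pics/s12t.png

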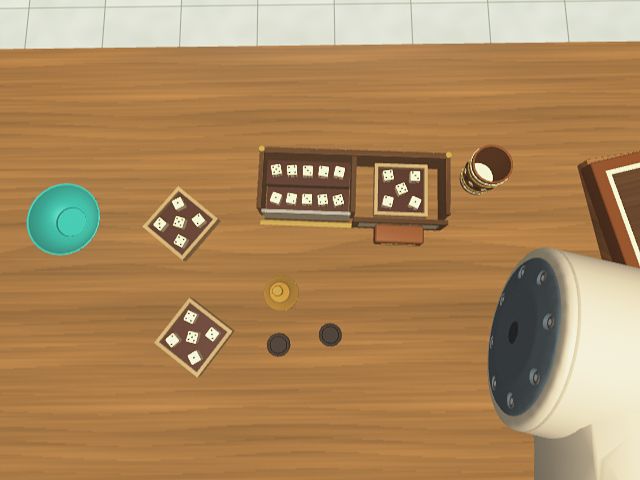

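View pics/s12.png

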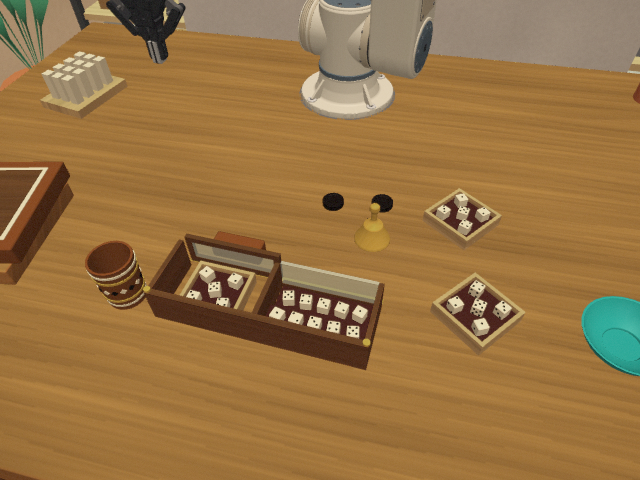

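The top view shows the tray flat against the back wall at (401,190), the door shut across the bay with its grip at (399,234), the other things unmoved, and the hand clear.

```bash
python3 -c "
from cell import arm
print(arm.close_job())"
```

```text
the job is handed in; nothing more can be done
None
```

The tray is in the right bay against the back wall, the glass door is shut in front of it, and I've handed the job in. It reported no verdict.

**What I did:** I pushed the right-most tray into the bay with two fingertips, turning it square on the way, until it stalled on the back wall at about 10 N. I then pushed the left end of the grip block with the closed fingertips until the door stopped at about 20 N. The hand then backed off and rose well clear, finishing at about 15.5 s.

**Last checks:**
- **Tray:** it is square to the case to within the camera's accuracy. Its centre measures about 16.5 mm along the case, against 17.5 expected. At the stall, the fingertip position put the wall about 2 mm further back than the camera did. Both fit within the 2 mm calibration, and tray, door and wall agree in the pictures.
- **Door:** it spans about -160 to -1 mm across the right bay, which is fully shut.
- **Cup, bell and checkers:** none moved by more than 0.3 mm.
- **Force:** the wrist force is about zero with the hand clear.
- **Least reliable check:** the scene camera's fit of the tray was poor because the case hid part of it, so I relied on the top camera and the contact forces there.

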